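# Balance-check stirrer arms on the knife edge

### The arm

A 7-joint arm with a two-finger parallel gripper is mounted at the origin on the work surface. World frame = base frame: x ahead of the robot, y to its left, z up, the work surface at z = 0. Lengths are in m, angles in rad, forces in N, time in s.
With the tool pointing down it reaches from about 0.425 to 0.925 m from the base axis. Payload 6.8 kg.
Tool frame: the origin (TCP) lies at the very end of the fingers, on their centre line; the grasp point (between the pads) lies pinch_z behind it (pinch_z is the distance from the TCP to the grasp point, in m); z points along the fingers, y is the line along which they close (so a half turn about z gives the same grasp; the last joint's range is limited). The gripper opens to 85 mm and grips with 20 to 120 N. Pads are 22 mm wide; open, the fingers measure 114 mm over their backs; the gripper's body (76 mm by 85 mm) begins 54 mm behind the grasp point. The pads swing forward as they close: fully open they stand 13 mm farther back than shut.
Start: joints at [1.039, 0.477, 0.022, 1.555, -0.011, 1.109, -0.083], TCP at [0.278, -0.615, 0.231] pointing down, gripper open.
Joint ranges: [-2.96, 2.96], [-0.34, 2.1], [-1.41, 1.46], [0.24, 2.44], [-1.37, 4.51], [0.17, 1.92], [-2.96, 2.96]. Speed limits (rad/s): [2.39, 2.39, 3.14, 3.14, 3.14, 3.14, 3.14].

### API

Orientations are given as a rotation vector (axis times angle).
In Python, from station import get_state, get_image, calibration, close_job, pinch_z gives the robot as it stands.
- The arm moves only by the shell command python3 -m pendant 'ROWS' [OPENING] [FORCE]. ROWS is a JSON object of lists of equal length, an entry for each row: "linear": the shift along the tool's x, y, z in m, a list of three; "rotation": the turn, a rotation vector about the tool's x, y, z in rad, a list of three. In form: {"linear": [[tx, ty, tz], ...], "rotation": [[rx, ry, rz], ...]}. A call has 1 to 12 rows; each row shifts and turns the commanded pose from where the row before left it, along the tool's axes as they then stand; what a row does not reach is not made up. A row lasts 1/12 s, in which the tool goes at most 41.7 mm and 7.16 degrees, less where a joint would pass 70% of its speed; a pose out of reach is approached as far as the arm can. A call is refused whole if a number of a shift passes 0.0417 or a number of a turn 0.125, either way. A call with a gripper value outside its range is refused whole. OPENING is the gripper's target within -1 to 1 (shut at 1, half-way at 0, fully open at -1), set as the call begins (- or left out, the last holds). The fingers move at their own pace and stop on an object; FORCE is the grip in N (left out, the last holds). Time passes only in rows, so rows that do not move let the fingers close. It gives the time, the measured TCP pose, the force, the opening and the grip force at its end, in the units of the state.
- get_state(): the state, without advancing time (a new reading comes with each control period).
- get_image(name): name is "scene" or "top" or "wrist"; returns the picture (420x560x3 uint8, red, green, blue); there is no depth.
- calibration(name): a dict with "mtx" (3x3 intrinsics, pixels), "xyz" and "rotation" of the camera in the world; the wrist camera has in their place "T_tool_cam" (4x4, takes a point from camera to tool coordinates, whose origin is the TCP and whose axes are the flange's). Camera axes: x right, y down, z forward; pixel columns grow to the right and rows downward; lengths in m; the calibration is good to about 2 mm. A picture is of the moment at which its call begins: read the wrist's pose just before it. calibration takes no time and is no camera call.
- close_job(): hands the job in; it is judged then, once.
The state is a dict: "time": time; "qpos": joint angles; "joint_velocities": joint speeds; "tau": joint torques, N m; "tcp_pos": TCP position; "eef_rot": TCP orientation; "contact_force": force on the tool from outside, world axes, zero at the start; "moment": the same for the moment, N m; "gripper_width": finger opening in m; "grip_force": force on a finger pad.
Only numpy, scipy, OpenCV 4.12 (cv2) and the standard library are available. Lean on these libraries where they do the work, as an engineer would, in place of code of your own. Each camera call takes 0.05 s, during which the arm holds its last target. There are 200 camera calls.

### The job

Two new stirrer arms for the roaster's cooling tray have come in, and one of them is heavier at one end. One arm at a time, lay it across the knife edge of the balance stand with the groove under its hub on the edge, let go and step back until you see whether it stays level or dips, then put it away before taking the other: stand an arm that stays level on its paddles in the wooden tray, one that dips in the red tray. Handle them gently, never dropping or banging them, and leave the pail, the sampler and the bowl where they are.

Things in the scene. Friction and masses are not known exactly. Their poses are not given: they have to be found in the camera images.
- stirrer_1: steel stirrer arm, 0.34-0.48 kg, standing on its two paddles; origin at their lower edges, mid-length; x along the bar, z up. Hub (grip it across y from above): 28 x 28 mm square, 58-98 mm above origin. Bar 14 wide, 5 thick, 68-73 mm up. Paddles at x = +-84 mm, 46 wide, 4 thick, 0-70 mm up, turned 26 deg about z. Overall 192 x 43 mm. Looks just like stirrer_2; the name does not tell which is lopsided
- stirrer_2: stirrer arm alike in every visible way to stirrer_1 (same origin, axes, sizes). The true arm's centre of mass lies on the hub's axis about 13 mm below the groove's root, so it hangs stably level on an edge; the lopsided one of the two has 25 to 37 g too much in one paddle
- stirrer_1_groove (a point): root of the 90 degree V-groove (16 mm wide, 8 mm deep) that runs along y under the hub of stirrer_1; mid-width, 66 mm above the arm's origin
- stirrer_2_groove (a point): the same point of stirrer_2
- balance_stand: knife-edge balance stand, bolted down; origin: centre of its underside. Green base plate 200 (x) x 90 (y) x 12 mm, green post, clamp 14 mm thick up to 84 mm, steel blade 3 mm thick and 44 mm long along y, edge 100 mm up. An arm lies across it with its bar along the stand's x, either way round; seated and level, its origin is 35 mm above the stand's and its paddles 23 mm clear of the base
- knife_mid (a point): middle of the knife edge, on top (rounded, radius 1.5 mm, polished, slippery), the stand's highest line. Let go on it, a lopsided arm dips about 15 degrees within a second, until its heavy paddle rests on the base plate, and stays so; a true one stays within about 5 degrees of level
- keep_tray: slatted tray of light wood for good arms, fixed, outside 270 (x) x 140 (y) x 36 mm, walls and floor 8 mm, with a 16 mm square post in each inside corner; origin: centre of its underside (inner floor 8 mm above)
- reject_tray: red plastic tray for rejects, fixed, outside 270 (x) x 140 (y) x 36 mm, walls and floor 5 mm; origin: centre of its underside (inner floor 5 mm above)
- pail: white lidded sample pail, 114 mm across, 110 mm high, origin at the centre of its underside; bystander
- trier: bean sampler lying along its y, wooden handle 28 mm thick to -y, steel tube to +y, 250 mm long, origin under its middle; bystander
- bowl: white cupping bowl, 104 mm across, 55 mm high, origin at the centre of its underside; bystander
Things that resemble listed ones, but are neither listed nor needed, are in the scene too. Leave any purple look-alike of the stirrer_2 alone.

How it is judged:
By the outcome, as a careful person would: the job done as asked, in the order asked, and still so for the second after the job is handed in, with the robot touching nothing.
It also fails if it takes over 69 s, if anything falls off the work surface, if the arm or the gripper's body presses on something with over 40 N, if the wrist force passes 120 N, or if a joint passes its speed limit or range.

## Working session

There is one attempt and no reset: what is moved stays moved. The work goes in short steps, Python scripts to look and compute and a shell command to move; the robot and the scene stay as the last step left them, time stands still between calls to the robot, and variables do not carry over. Pictures are saved under pics/ and viewed, at most 10 in all, crops included, and the job is handed in when it is done.

```bash
mkdir -p pics; python3 - <<'E'
from station import *
import cv2,numpy as np
s=get_state(); print({k:np.round(v,3).tolist() for k,v in s.items()},pinch_z)
for n in("top","scene"):
    cv2.imwrite(f"pics/{n}0.png",get_image(n)[...,::-1]); c=calibration(n); print(n,{k:np.round(v,4).tolist() for k,v in c.items()})
print(np.round(calibration("wrist")["T_tool_cam"],4).tolist(), calibration("wrist")["mtx"])
E
```

```text
{'time': 0.0, 'qpos': [1.039, 0.478, 0.022, 1.556, -0.011, 1.109, -0.083], 'joint_velocities': [-0.001, -0.0, 0.001, 0.001, 0.001, 0.0, -0.001], 'tau': [0.001, -59.644, 1.608, -28.119, 0.012, 0.009, -0.0], 'tcp_pos': [0.277, -0.615, 0.23], 'eef_rot': [-3.07, -0.66, 0.001], 'contact_force': [-0.147, 0.505, -0.559], 'moment': [-0.017, -0.003, -0.024], 'grip_force': 0.0, 'gripper_width': 0.086} 0.0187
top {'mtx': [[393.7568, 0.0, 281.7479], [0.0, 393.7568, 211.1473], [0.0, 0.0, 1.0]], 'xyz': [0.3206, 0.0068, 1.2903], 'rotation': [-2.1484, 2.1505, -0.1279]}
scene {'mtx': [[524.9026, 0.0, 293.2996], [0.0, 524.9026, 220.2785], [0.0, 0.0, 1.0]], 'xyz': [1.6242, 0.5665, 1.0007], 'rotation': [-1.2817, -2.0663, 1.0465]}
[[-0.0001, -0.952, -0.3061, 0.0787], [1.0, -0.0004, 0.0008, 0.0007], [-0.0009, -0.3061, 0.952, -0.1419], [0.0, 0.0, 0.0, 1.0]] [[316.75691744   0.         278.29401628]
 [  0.         316.75691744 210.14631522]
 [  0.           0.           1.        ]]
```

View pics/top0.png

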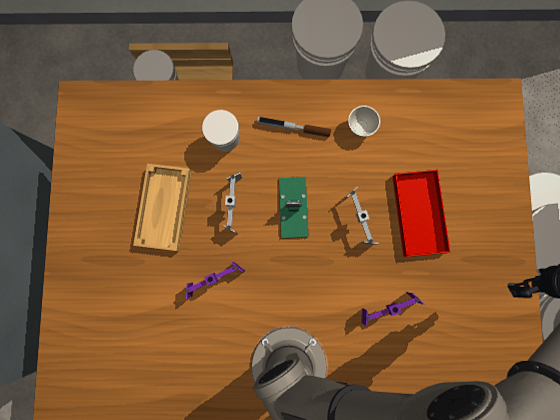

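View pics/scene0.png

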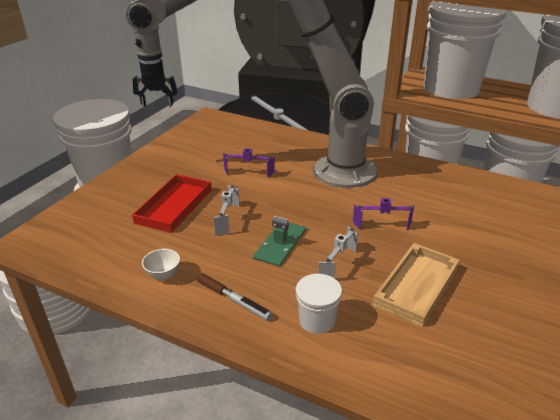

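Top view: candidates for a stirrer arm are steel ones at (230,200) and (363,216), and purple look-alikes at (213,280) and (393,310), which I leave alone. Also seen: stand (293,207), keep tray (161,208), red tray (421,213), pail (220,129), sampler (293,127) and bowl (364,121). I choose the steel (230,200) and (363,216), and check them in a crop.

```bash
cat > h.py <<'E'
import numpy as np,cv2
from station import *
from scipy.spatial.transform import Rotation as R
def cam(n,s=None):
    c=calibration(n); K=np.array(c["mtx"])
    if n=="wrist":
        T=np.eye(4); T[:3,:3]=R.from_rotvec(s["eef_rot"]).as_matrix(); T[:3,3]=s["tcp_pos"]
        T=T@np.array(c["T_tool_cam"])
    else:
        T=np.eye(4); T[:3,:3]=R.from_rotvec(c["rotation"]).as_matrix(); T[:3,3]=c["xyz"]
    return K,T
def ray(n,px,z,s=None):
    K,T=cam(n,s); d=T[:3,:3]@np.linalg.inv(K)@[px[0],px[1],1]
    return T[:3,3]+d*(z-T[2,3])/d[2]
def proj(n,P,s=None):
    K,T=cam(n,s); q=(np.atleast_2d(P)-T[:3,3])@T[:3,:3]@K.T
    return q[:,:2]/q[:,2:]
def rel(target,yaw,s=None):
    """tool-frame shift and yaw turn to reach tool-down pose; yaw=world angle of the tool y axis (mod pi)"""
    s=s or get_state(); M=R.from_rotvec(s["eef_rot"]).as_matrix()
    d=M.T@(np.array(target)-s["tcp_pos"])
    cur=np.arctan2(M[1,1],M[0,1]); dy=(yaw-cur+np.pi/2)%np.pi-np.pi/2
    t=R.from_matrix(M).as_matrix()[:,2]
    return np.round(d,4),"rz(tool) %.3f"%(-dy),"tilt",np.round(t,3)
E
python3 - <<'E'
from h import *
im=cv2.imread("pics/top0.png")
c=im[155:265,125:455]; cv2.imwrite("pics/crop1.png",cv2.resize(c,None,fx=2.4,fy=2.4,interpolation=cv2.INTER_CUBIC))
for n,p,z in[("hubL",(230,200),.098),("hubR",(363,216),.098),("Ltop",(236,177),.07),("Lbot",(232,230),.07),("Rtop",(353,192),.07),("Rbot",(373,242),.07),("knife",(294,205),.1),("keep",(161,208),.036),("red",(421,213),.036),("k1",(148,165),.036),("k2",(189,170),.036),("k3",(133,247),.036),("k4",(175,254),.036),("r1",(393,174),.036),("r2",(437,170),.036),("r3",(404,257),.036),("r4",(449,251),.036),("b1",(278,179),.012),("b2",(306,177),.012),("b3",(281,239),.012),("b4",(309,237),.012)]: print(n,ray("top",p,z).round(3))
E
```

```text
hubL [0.511 0.178 0.098]
hubR [ 0.461 -0.228  0.098]
Ltop [0.589 0.165 0.07 ]
Lbot [0.421 0.175 0.07 ]
Rtop [ 0.54  -0.204  0.07 ]
Rbot [ 0.383 -0.262  0.07 ]
knife [ 0.495 -0.018  0.1  ]
keep [0.495 0.41  0.036]
red [ 0.477 -0.425  0.036]
k1 [0.637 0.458 0.036]
k2 [0.62  0.323 0.036]
k3 [0.37  0.494 0.036]
k4 [0.347 0.359 0.036]
r1 [ 0.605 -0.341  0.036]
r2 [ 0.618 -0.483  0.036]
r3 [ 0.338 -0.365  0.036]
r4 [ 0.356 -0.508  0.036]
b1 [0.594 0.033 0.012]
b2 [ 0.601 -0.06   0.012]
b3 [0.396 0.023 0.012]
b4 [ 0.402 -0.068  0.012]
```

View pics/crop1.png

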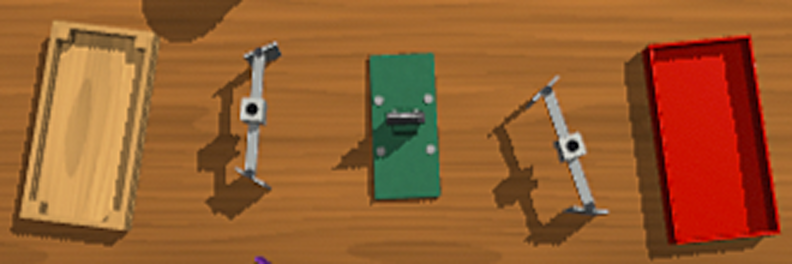

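The crop shows two steel arms, at (252,110) and (571,146) in the crop, a green stand with a knife at (404,118), and no purple near them. Going over the right one first.

```bash
python3 -c "
from h import *
print(rel([.461,-.2,.30],np.radians(-70)))"
```

```text
(array([ 0.338 , -0.3027, -0.0691]), 'rz(tool) 0.075', 'tilt', array([-0.001,  0.001, -1.   ]))
```

```bash
python3 -m pendant '{"linear":[[0.028,-0.025,-0.006],[0.028,-0.025,-0.006],[0.028,-0.025,-0.006],[0.028,-0.025,-0.006],[0.028,-0.025,-0.006],[0.028,-0.025,-0.006],[0.028,-0.025,-0.006],[0.028,-0.025,-0.006],[0.028,-0.025,-0.006],[0.028,-0.025,-0.006],[0.028,-0.025,-0.005],[0.028,-0.025,-0.005]],"rotation":[[0,0,0.006],[0,0,0.006],[0,0,0.006],[0,0,0.006],[0,0,0.006],[0,0,0.006],[0,0,0.006],[0,0,0.006],[0,0,0.006],[0,0,0.006],[0,0,0.006],[0,0,0.006]]}' -1
python3 -m pendant '{"linear":[[0,0,0],[0,0,0],[0,0,0]],"rotation":[[0,0,0],[0,0,0],[0,0,0]]}'
python3 - <<'E'
from h import *
import pickle
s=get_state(); im=get_image("wrist")[...,::-1].copy(); pickle.dump(s,open("s1.pkl","wb"))
cv2.imwrite("pics/w1.png",im); print(s["tcp_pos"],s["eef_rot"],s["time"],s["contact_force"])
def box(cx,cy,yaw,L,W,z):
    c,q=np.cos(np.radians(yaw)),np.sin(np.radians(yaw))
    return np.array([[cx+c*a-q*b,cy+q*a+c*b,z] for a,b in[(L/2,W/2),(L/2,-W/2),(-L/2,-W/2),(-L/2,W/2)]])
for b,col in[(box(.461,-.228,20,.028,.028,.098),(0,0,255)),(box(.461,-.228,20,.168,.014,.073),(0,0,255)),(box(.498,-.018,2.6,.2,.09,.012),(255,0,255)),(box(.498,-.018,2.6,.003,.044,.1),(255,0,255)),(box(.479,-.424,5.2,.27,.14,.036),(0,255,255))]:
    cv2.polylines(im,[np.round(proj("wrist",b,s)*8).astype(np.int32)],True,col,1,cv2.LINE_AA,3)
cv2.imwrite("pics/w1o.png",cv2.resize(im,(800,600)))
E
```

```text
time: 1.1
tcp_pos: [0.4741, -0.2082, 0.3015]
eef_rot: [3.093, 0.549, -0.0]
contact_force: [0.3, -0.6, -0.7]
gripper_width: 0.0853
grip_force: 0.0
time: 1.35
tcp_pos: [0.4735, -0.2105, 0.3009]
eef_rot: [3.093, 0.55, -0.002]
contact_force: [-0.3, -0.7, 0.1]
gripper_width: 0.0856
grip_force: 0.0
[ 0.47346026 -0.21045175  0.30093275] [ 3.09295583e+00  5.49837202e-01 -1.51787933e-03] 1.35 [-0.32729302 -0.70048786  0.08566861]
```

View pics/w1o.png

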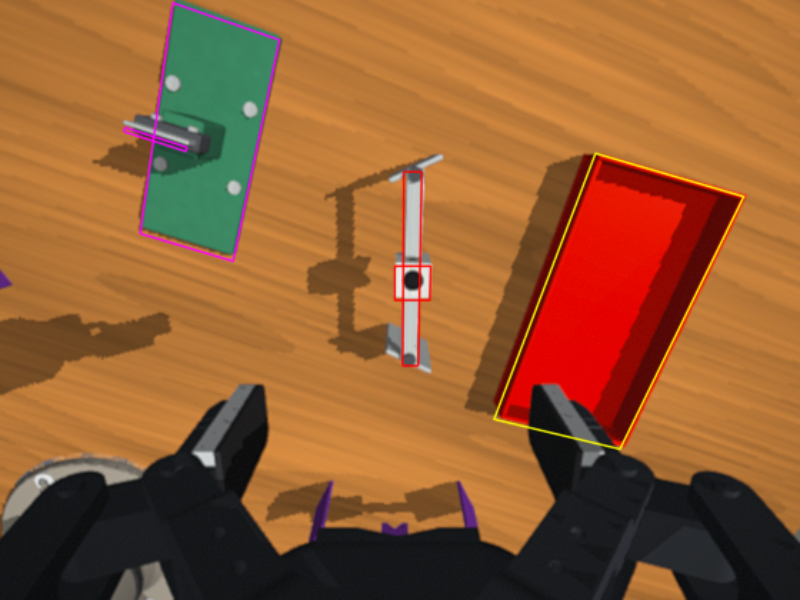

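The wrist view shows the right arm's hub at (412,281), the stand at upper left (base corners 172,2 / 281,40 / 233,261 / 140,232) and the red tray. The overlays fit to a few mm, and the knife is slightly off. Enlarging knife and hub to refine.

```bash
python3 - <<'E'
from h import *
import pickle
s=pickle.load(open("s1.pkl","rb")); im=cv2.imread("pics/w1.png")
def crop(x0,y0,w,h,f):
    c=cv2.resize(im[y0:y0+h,x0:x0+w],None,fx=f,fy=f,interpolation=cv2.INTER_CUBIC)
    for i in range(0,w,10): cv2.putText(c,str(x0+i),(i*f,8),0,.3,(0,255,255)); cv2.line(c,(i*f,10),(i*f,14),(0,255,255))
    for j in range(0,h,10): cv2.putText(c,str(y0+j),(0,j*f+3),0,.3,(0,255,255))
    return c
cv2.imwrite("pics/z1.png",np.hstack([crop(76,74,80,60,5),crop(260,100,80,60,5)][:1]+[np.zeros((300,4,3),np.uint8),crop(255,170,70,60,5)]))
hs=cv2.cvtColor(im,cv2.COLOR_BGR2HSV)
g=cv2.inRange(hs,(60,80,40),(90,255,255)); n,l,st,ce=cv2.connectedComponentsWithStats(g); i=1+np.argmax(st[1:,4]); 
cn=max(cv2.findContours((l==i).astype(np.uint8),0,1)[0],key=cv2.contourArea); P=np.array([ray("wrist",p[0],.012,s)[:2] for p in cv2.convexHull(cn)]).astype(np.float32)
print("stand",cv2.minAreaRect(P))
r=cv2.inRange(hs,(0,150,60),(6,255,255)); cn=max(cv2.findContours(r,0,1)[0],key=cv2.contourArea); P=np.array([ray("wrist",p[0],.036,s)[:2] for p in cv2.convexHull(cn)]).astype(np.float32); print("red",cv2.minAreaRect(P))
w=((hs[...,1]<60)&(hs[...,2]>150)).astype(np.uint8); w[:, :240]=0; w[:,340:]=0; w[:100]=0; w[265:]=0
n,l,st,ce=cv2.connectedComponentsWithStats(w); 
for k in range(1,n):
    if st[k,4]>15: print(st[k],ce[k])
E
```

```text
stand ((0.5027393102645874, -0.01850719377398491), (0.1968633383512497, 0.08938883244991302), 2.238193988800049)
red ((0.48084038496017456, -0.42128026485443115), (0.26825499534606934, 0.15170054137706757), 5.554140567779541)
[292 108  18  10  64] [301.15625 112.75   ]
[273 121   9   7  31] [276.80645161 124.        ]
[283 123  14  57 639] [289.47261346 152.64945227]
[276 183  26  78 938] [288.1108742  213.32409382]
[271 244   8   7  29] [274.4137931 247.       ]
```

View pics/z1.png

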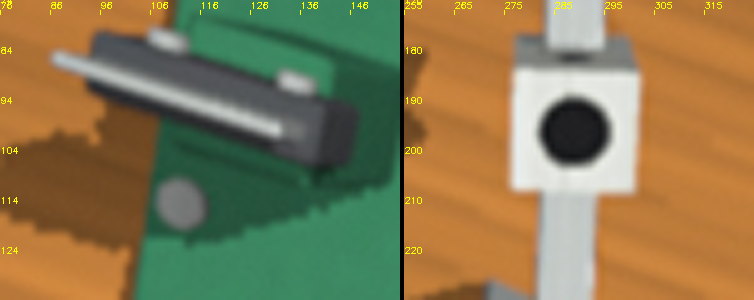

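The left panel shows the blade edge running from (86,85.4) to (132.5,100) px. The right panel shows the hub top centred at (289.1,196.1) with the bar running nearly vertical.

```bash
python3 - <<'E'
from h import *
import pickle
s=pickle.load(open("s1.pkl","rb"))
r=lambda p,z:ray("wrist",p,z,s)
a,b=r((86,85.4),.1),r((132.5,100),.1); print("knife",a,b,(a+b)/2,np.linalg.norm(a-b),np.degrees(np.arctan2(*(b-a)[:2])))
a,b=r((289.1,123.2),.073),r((286.3,250.6),.073); print("bar",a,b,(a+b)/2,np.linalg.norm(a-b),np.degrees(np.arctan2(*(a-b)[[1,0]])))
h=r((289.1,196.1),.098); print("hub",h); S=get_state()
a=np.degrees(np.arctan2(*(a-b)[[1,0]]))
print(rel([h[0],h[1],.15],np.radians(a-90),S),rel([h[0],h[1],.07],np.radians(a-90),S)); print(s["qpos"])
E
```

```text
knife [0.50135099 0.00535073 0.1       ] [ 0.50376835 -0.04160136  0.1       ] [ 0.50255967 -0.01812531  0.1       ] 0.04701428021308101 177.05269099122177
bar [ 0.53670278 -0.20122789  0.073     ] [ 0.38834772 -0.2536195   0.073     ] [ 0.46252525 -0.22742369  0.073     ] 0.15733436924588318 19.450680625179018
hub [ 0.4632488  -0.22817497  0.098     ]
(array([-0.0149,  0.0126,  0.1508]), 'rz(tool) 0.011', 'tilt', array([-0.001, -0.   , -1.   ])) (array([-0.0148,  0.0126,  0.2308]), 'rz(tool) 0.011', 'tilt', array([-0.001, -0.   , -1.   ]))
[ 0.47581779  0.165921   -0.20188032  1.82789612  0.03685941  1.15214443
 -0.95731092]
```

```bash
python3 -m pendant '{"linear":[[-0.003,0.0025,0.034],[-0.003,0.0025,0.034],[-0.003,0.0025,0.034],[-0.003,0.0025,0.034],[-0.003,0.0025,0.034],[0,0,0],[0,0,0]],"rotation":[[0,0,0.003],[0,0,0.003],[0,0,0.003],[0,0,0.002],[0,0,0],[0,0,0],[0,0,0]]}' -1
python3 - <<'E'
from h import *
import pickle
s=get_state(); im=get_image("wrist")[...,::-1]; cv2.imwrite("pics/w2.png",im); pickle.dump(s,open("s2.pkl","wb"))
hs=cv2.cvtColor(im.copy(),cv2.COLOR_BGR2HSV); w=((hs[...,1]<60)&(hs[...,2]>195)).astype(np.uint8)
n,l,st,ce=cv2.connectedComponentsWithStats(w)
for k in range(1,n):
    if st[k,4]>60: print(st[k],ce[k],ray("wrist",(st[k,0]+st[k,2]/2,st[k,1]+st[k,3]/2),.098,s))
print(proj("wrist",[[.4632,-.2282,.098]],s),rel([.4632,-.2282,.07],np.radians(19.4-90),s))
E
```

```text
time: 1.98
tcp_pos: [0.4621, -0.2278, 0.1302]
eef_rot: [-3.095, -0.528, 0.006]
contact_force: [0.5, -1.3, -0.3]
gripper_width: 0.0854
grip_force: 0.0
[284  79  31  17 126] [299.12698413  86.94444444] [ 0.54973023 -0.2092843   0.098     ]
[ 269  107   22  102 1883] [278.85077005 160.83430696] [ 0.51240579 -0.211874    0.098     ]
[ 254  222   48   44 1032] [278.82073643 237.35562016] [ 0.46361027 -0.22784977  0.098     ]
[269 266  18  59 942] [276.98619958 293.15923567] [ 0.43011739 -0.23961253  0.098     ]
[137 317  13   8  69] [144.20289855 320.05797101] [ 0.38286564 -0.16327114  0.098     ]
[[278.32497961 244.77195252]] (array([0.0011, 0.0009, 0.0602]), 'rz(tool) -0.000', 'tilt', array([-0.004,  0.001, -1.   ]))
```

View pics/w2.png

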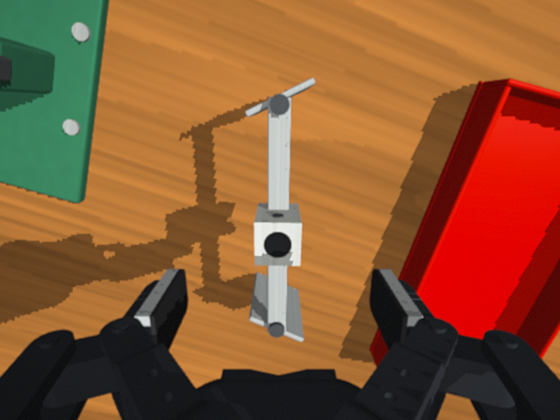

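The hub hole is at (277.5,244), within 1 mm of the prediction. Descending and gripping.

```bash
python3 -m pendant '{"linear":[[0.0003,0.0002,0.02],[0.0003,0.0002,0.02],[0.0003,0.0002,0.013],[0.0002,0.0003,0.007],[0,0,0],[0,0,0]],"rotation":[[0,0,0],[0,0,0],[0,0,0],[0,0,0],[0,0,0],[0,0,0]]}' -1
python3 -m pendant '{"linear":[[0,0,0],[0,0,0],[0,0,0],[0,0,0],[0,0,0],[0,0,0],[0,0,0],[0,0,0]],"rotation":[[0,0,0],[0,0,0],[0,0,0],[0,0,0],[0,0,0],[0,0,0],[0,0,0],[0,0,0]]}' 0.9 35
```

```text
time: 2.53
tcp_pos: [0.4666, -0.2279, 0.0729]
eef_rot: [3.095, 0.532, 0.003]
contact_force: [0.3, -0.6, -0.2]
gripper_width: 0.0852
grip_force: 0.0
time: 3.2
tcp_pos: [0.4656, -0.2274, 0.0717]
eef_rot: [3.096, 0.532, 0.001]
contact_force: [-0.6, 1.0, 6.1]
gripper_width: 0.0277
grip_force: 38.0
```

```bash
python3 -m pendant '{"linear":[[0,0,-0.008],[0,0,-0.02],[0,0,-0.025],[0,0,-0.025],[0,0,-0.022],[0,0,0],[0,0,0],[0,0,0]],"rotation":[[0,0,0],[0,0,0],[0,0,0],[0,0,0],[0,0,0],[0,0,0],[0,0,0],[0,0,0]]}'
python3 - <<'E'
from h import *
import pickle
s=get_state(); im=get_image("wrist")[...,::-1]; cv2.imwrite("pics/w3.png",im); pickle.dump(s,open("s3.pkl","wb"))
M=R.from_rotvec(s["eef_rot"]).as_matrix()
for t in[(0,0,-.0187),(0,0,-.025),(.08,0,0),(-.08,0,0)]: print(t,proj("wrist",np.array(s["tcp_pos"])+M@t,s))
z=s["tcp_pos"][2]-.02
# level stance over knife: grip point above knife, origin at .06
print(rel([.5026,-.0185,.135],np.radians(2.5-90),s))
E
```

```text
time: 3.87
tcp_pos: [0.4643, -0.227, 0.1701]
eef_rot: [-3.095, -0.533, 0.003]
contact_force: [-1.7, -0.4, -3.6]
gripper_width: 0.0273
grip_force: 36.2
(0, 0, -0.0187) [[276.60771413 293.59490396]]
(0, 0, -0.025) [[276.54535952 301.80153011]]
(0.08, 0, 0) [[276.47012455 105.20283038]]
(-0.08, 0, 0) [[276.98149529 395.85608549]]
(array([ 0.1059, -0.1837,  0.0352]), 'rz(tool) 0.297', 'tilt', array([-0.002,  0.001, -1.   ]))
```

View pics/w3.png

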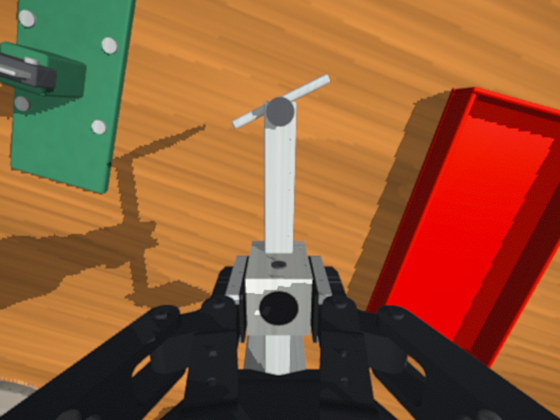

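The arm hangs straight in the grip, with the hub hole at (278,308): the hub centre is about 2 mm behind the tool axis. Carrying it over the knife.

```bash
python3 -m pendant '{"linear":[[0.007,-0.012,0],[0.0135,-0.0235,0.002],[0.0135,-0.0235,0.003],[0.0135,-0.0235,0.003],[0.0135,-0.0235,0.003],[0.0135,-0.0235,0.003],[0.0135,-0.0235,0.003],[0.0135,-0.0235,0.003],[0.006,-0.007,0],[0,0,0],[0,0,0],[0,0,0]],"rotation":[[0,0,0],[0,0,0],[0,0,0],[0,0,0],[0,0,0],[0,0,0],[0,0,0.07],[0,0,0.08],[0,0,0.08],[0,0,0.067],[0,0,0],[0,0,0]]}'
python3 - <<'E'
from h import *
s=get_state();print(rel([.5046,-.0185,.1067],np.radians(2.5-90),s),s["qpos"])
E
```

```text
time: 4.92
tcp_pos: [0.5074, -0.0196, 0.15]
eef_rot: [3.14, 0.072, -0.004]
contact_force: [0.1, -0.5, -3.7]
gripper_width: 0.0273
grip_force: 36.2
(array([-0.0027, -0.0013,  0.0433]), 'rz(tool) 0.002', 'tilt', array([-0.003, -0.   , -1.   ])) [ 0.10864996  0.31770735 -0.22965945  2.01461606  0.09723722  0.82231826
 -1.70105759]
```

```bash
python3 -m pendant '{"linear":[[-0.0014,-0.0006,0.012],[-0.0013,-0.0006,0.012],[0,0,0.009],[0,0,0.003],[0,0,0],[0,0,0]],"rotation":[[0,0,0],[0,0,0],[0,0,0],[0,0,0],[0,0,0],[0,0,0]]}'
python3 -m pendant '{"linear":[[0,0,0.002],[0,0,0.002],[0,0,0],[0,0,0]],"rotation":[[0,0,0],[0,0,0],[0,0,0],[0,0,0]]}'
python3 - <<'E'
from h import *
s=get_state();print(rel([.5046,-.0185,.1067],np.radians(2.5-90),s))
im=get_image("scene")[...,::-1]; u,v=proj("scene",[[.5026,-.0185,.1]])[0].astype(int); print(u,v)
cv2.imwrite("pics/sc1.png",cv2.resize(im[v-50:v+50,u-66:u+66],None,fx=6,fy=6,interpolation=cv2.INTER_CUBIC))
E
```

```text
time: 5.42
tcp_pos: [0.5058, -0.0187, 0.1153]
eef_rot: [3.141, 0.069, -0.0]
contact_force: [-0.4, -0.1, -3.4]
gripper_width: 0.0276
grip_force: 36.2
time: 5.75
tcp_pos: [0.5058, -0.0184, 0.1114]
eef_rot: [3.141, 0.069, 0.0]
contact_force: [-1.1, -0.5, -4.3]
gripper_width: 0.0273
grip_force: 36.2
(array([-0.0012,  0.0001,  0.0047]), 'rz(tool) 0.000', 'tilt', array([ 0., -0., -1.]))
279 216
```

View pics/sc1.png

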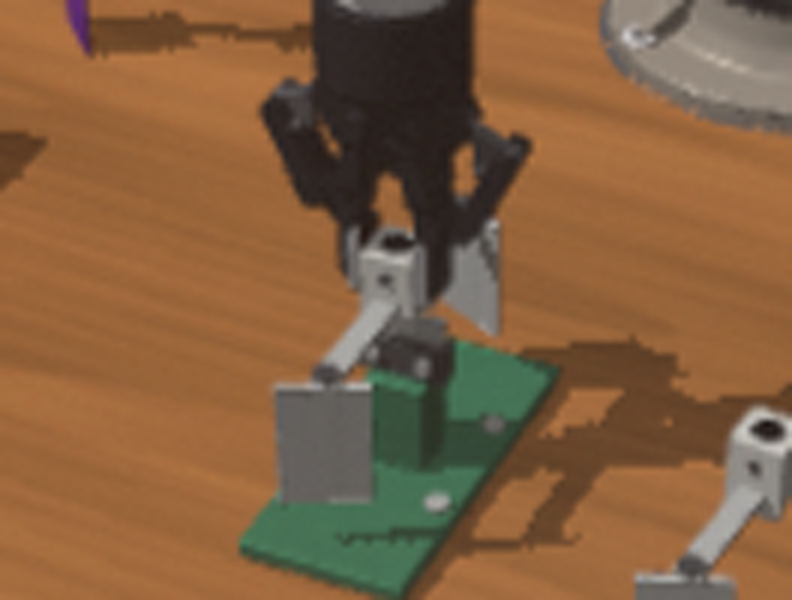

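The scene crop shows the hub (390,270) right above the knife clamp (415,350), level. Lowering gently to contact.

```bash
python3 -m pendant '{"linear":[[-0.001,0,0.001],[0,0,0.001],[0,0,0.001],[0,0,0],[0,0,0]],"rotation":[[0,0,0],[0,0,0],[0,0,0],[0,0,0],[0,0,0]]}'
python3 -m pendant '{"linear":[[0,0,0.001],[0,0,0],[0,0,0]],"rotation":[[0,0,0],[0,0,0],[0,0,0]]}'
```

```text
time: 6.22
tcp_pos: [0.5047, -0.0184, 0.1082]
eef_rot: [3.141, 0.069, -0.0]
contact_force: [-0.2, -0.0, -3.6]
gripper_width: 0.0272
grip_force: 36.2
time: 6.47
tcp_pos: [0.5047, -0.0184, 0.1073]
eef_rot: [3.141, 0.069, -0.0]
contact_force: [-0.1, 0.6, -3.7]
gripper_width: 0.0274
grip_force: 36.2
```

```bash
python3 -m pendant '{"linear":[[0,0,0.0007],[0,0,0],[0,0,0]],"rotation":[[0,0,0],[0,0,0],[0,0,0]]}'
python3 -m pendant '{"linear":[[0,0,0.0007],[0,0,0],[0,0,0]],"rotation":[[0,0,0],[0,0,0],[0,0,0]]}'
```

```text
time: 6.72
tcp_pos: [0.5047, -0.0184, 0.1066]
eef_rot: [3.141, 0.069, -0.0]
contact_force: [0.7, -0.1, -3.8]
gripper_width: 0.0274
grip_force: 36.2
time: 6.97
tcp_pos: [0.5047, -0.0184, 0.1061]
eef_rot: [3.141, 0.069, -0.0]
contact_force: [-2.3, 1.0, 1.5]
gripper_width: 0.0271
grip_force: 36.9
```

```bash
python3 -m pendant '{"linear":[[0,0,0],[0,0,0],[0,0,0],[0,0,0]],"rotation":[[0,0,0],[0,0,0],[0,0,0],[0,0,0]]}' -0.2
python3 -m pendant '{"linear":[[0,0,-0.015],[0,0,-0.02],[0,0,-0.025],[0,0,-0.025],[0,0,-0.015],[0,0,0],[0,0,0],[0,0,0],[0,0,0],[0,0,0]],"rotation":[[0,0,0],[0,0,0],[0,0,0],[0,0,0],[0,0,0],[0,0,0],[0,0,0],[0,0,0],[0,0,0],[0,0,0]]}' -1
python3 - <<'E'
from h import *
import pickle
s=get_state(); a=get_image("wrist")[...,::-1]; pickle.dump(s,open("s4.pkl","wb")); cv2.imwrite("pics/w4.png",a)
im=get_image("scene")[...,::-1]; cv2.imwrite("pics/scene4.png",im)
u,v=279,216
c=cv2.resize(im[v-40:v+50,u-45:u+45],None,fx=4.6667,fy=4.6667,interpolation=cv2.INTER_CUBIC)
cv2.imwrite("pics/c4.png",np.hstack([cv2.resize(c,(380,420)),a[:,70:490]]))
print(s["tcp_pos"])
E
```

```text
time: 7.3
tcp_pos: [0.5051, -0.0184, 0.106]
eef_rot: [-3.141, -0.069, -0.001]
contact_force: [0.5, -0.4, -0.4]
gripper_width: 0.0512
grip_force: 0.0
time: 8.13
tcp_pos: [0.504, -0.0184, 0.2047]
eef_rot: [-3.141, -0.069, 0.003]
contact_force: [0.4, -0.6, -0.7]
gripper_width: 0.0854
grip_force: 0.0
[ 0.50404062 -0.01844051  0.20474804]
```

View pics/c4.png

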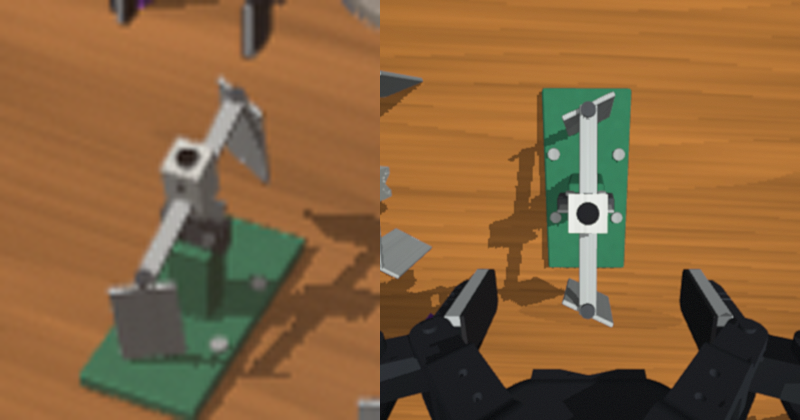

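The arm sits on the knife. In the crop the pivots are at (238,88) and (145,278), and the wrist panel shows pivots at (588,109) and (587,311) and the hub at (588,214). Working out the pitch numerically.

```bash
python3 - <<'E'
from h import *
import pickle
s2=pickle.load(open("s2.pkl","rb")); s=pickle.load(open("s4.pkl","rb"))
# calibrate pivot from standing arm
for p in((279.5,103),(277,329)):
    print("pivot r",[np.round(np.linalg.norm((ray("wrist",p,z,s2)-ray("wrist",(277.5,244),.098,s2))[:2]),4) for z in(.073,.076)])
k=np.array([.5026,-.0185,.1]); Y=R.from_euler("z",2.5,degrees=True)
def pts(t,r=.079,h=.074-.066):
    L=np.array([[r,0,h],[-r,0,h],[0,0,.032]]); return k+Y.apply(R.from_euler("y",t,degrees=True).apply(L))
for t in(-15,-8,-4,0,4,8,15): print(t,proj("wrist",pts(t),s).round(0)[:,1], proj("scene",pts(t)).round(0).tolist())
print("meas wrist 109 311 214 scene (290.4,194.9) (268.4,235.6) (278.3,209.6)")
E
```

```text
pivot r [np.float64(0.0802), np.float64(0.0801)]
pivot r [np.float64(0.0808), np.float64(0.0784)]
-15 [118. 287. 235.] [[268.0, 222.0], [290.0, 206.0], [280.0, 206.0]]
-8 [113. 293. 231.] [[268.0, 225.0], [290.0, 203.0], [280.0, 207.0]]
-4 [111. 297. 228.] [[267.0, 227.0], [290.0, 202.0], [279.0, 207.0]]
0 [110. 300. 225.] [[267.0, 229.0], [290.0, 200.0], [279.0, 207.0]]
4 [110. 303. 222.] [[267.0, 230.0], [290.0, 199.0], [279.0, 208.0]]
8 [110. 306. 219.] [[267.0, 232.0], [290.0, 198.0], [278.0, 208.0]]
15 [111. 310. 214.] [[268.0, 234.0], [289.0, 196.0], [278.0, 209.0]]
meas wrist 109 311 214 scene (290.4,194.9) (268.4,235.6) (278.3,209.6)
```

Both cameras agree on a +15° pitch: the +x paddle rests on the base, so this arm is the lopsided one and goes in the red tray. Tilting the tool 15° to regrip it along its hub axis.

```bash
python3 -m pendant '{"linear":[[0.008,0,0],[0.008,0,0],[0.008,0,0],[0,0,0],[0,0,0],[0,0,0]],"rotation":[[0,-0.087,0],[0,-0.088,0],[0,-0.087,0],[0,0,0],[0,0,0],[0,0,0]]}' -1
python3 - <<'E'
from h import *
s=get_state();print(rel([.5045,-.0185,.108],np.radians(2.5-90),s))
E
```

```text
time: 8.73
tcp_pos: [0.528, -0.0174, 0.2032]
eef_rot: [3.108, 0.068, -0.41]
contact_force: [-0.7, 0.1, 0.4]
gripper_width: 0.0854
grip_force: 0.0
(array([0.002 , 0.0001, 0.0981]), 'rz(tool) 0.000', 'tilt', array([-0.259, -0.011, -0.966]))
```

```bash
python3 -m pendant '{"linear":[[0.001,0,0.02],[0.001,0,0.025],[0,0,0.025],[0,0,0.018],[0,0,0.01],[0,0,0],[0,0,0]],"rotation":[[0,0,0],[0,0,0],[0,0,0],[0,0,0],[0,0,0],[0,0,0],[0,0,0]]}' -1
python3 -m pendant '{"linear":[[0,0,0],[0,0,0],[0,0,0],[0,0,0],[0,0,0],[0,0,0],[0,0,0],[0,0,0]],"rotation":[[0,0,0],[0,0,0],[0,0,0],[0,0,0],[0,0,0],[0,0,0],[0,0,0],[0,0,0]]}' 0.9 35
```

```text
time: 9.32
tcp_pos: [0.5051, -0.0185, 0.1094]
eef_rot: [3.108, 0.068, -0.408]
contact_force: [-0.3, -0.5, 0.6]
gripper_width: 0.0854
grip_force: 0.0
time: 9.98
tcp_pos: [0.5056, -0.0184, 0.1092]
eef_rot: [3.108, 0.068, -0.408]
contact_force: [-0.2, 0.7, 5.2]
gripper_width: 0.0273
grip_force: 37.9
```

```bash
python3 -m pendant '{"linear":[[-0.002,0,-0.0075],[-0.005,0,-0.019],[-0.006,0,-0.0225],[-0.006,0,-0.0225],[-0.004,0,-0.015],[0,0,0],[0,0,0],[0,0,0],[0,0,0],[0,0,0]],"rotation":[[0,0,0],[0,0,0],[0,0,0],[0,0,0],[0,0.03,0],[0,0.06,0],[0,0.07,0],[0,0.06,0],[0,0.042,0],[0,0,0]]}'
python3 - <<'E'
from h import *
s=get_state();print(rel([.480,-.4225,.15],np.radians(5.3-90),s))
E
```

```text
time: 10.82
tcp_pos: [0.5029, -0.0188, 0.1979]
eef_rot: [3.14, 0.069, -0.001]
contact_force: [-0.4, -0.8, -3.8]
gripper_width: 0.0273
grip_force: 36.9
(array([-0.0405,  0.4023,  0.0482]), 'rz(tool) -0.049', 'tilt', array([-0.001, -0.001, -1.   ]))
```

```bash
python3 -m pendant '{"linear":[[-0.002,0.015,0],[-0.003,0.03,0],[-0.004,0.038,0],[-0.004,0.039,0],[-0.004,0.039,0],[-0.004,0.039,0.004],[-0.004,0.039,0.008],[-0.004,0.039,0.01],[-0.004,0.039,0.01],[-0.003,0.038,0.01],[-0.003,0.03,0.006],[-0.0015,0.017,0]],"rotation":[[0,0,0],[0,0,0],[0,0,0],[0,0,0],[0,0,0],[0,0,0],[0,0,0],[0,0,0],[0,0,0],[0,0,-0.016],[0,0,-0.017],[0,0,-0.016]]}'
python3 -m pendant '{"linear":[[0,0,0],[0,0,0],[0,0,0]],"rotation":[[0,0,0],[0,0,0],[0,0,0]]}'
python3 - <<'E'
from h import *
s=get_state();print(rel([.480,-.4225,.0805],np.radians(5.3-90),s))
E
```

```text
time: 11.82
tcp_pos: [0.4805, -0.4261, 0.1475]
eef_rot: [-3.137, -0.14, 0.008]
contact_force: [-0.5, -0.4, -2.8]
gripper_width: 0.0275
grip_force: 36.9
time: 12.07
tcp_pos: [0.4837, -0.4205, 0.1495]
eef_rot: [-3.136, -0.147, 0.002]
contact_force: [-0.6, 1.4, -4.4]
gripper_width: 0.0272
grip_force: 36.9
(array([-0.0038,  0.0017,  0.069 ]), 'rz(tool) 0.001', 'tilt', array([-0.001,  0.002, -1.   ]))
```

Verify numerically that the arm is level in the grip (compare the wrist image with w3), then lower.

```bash
python3 -m pendant '{"linear":[[-0.002,0.001,0.015],[-0.0018,0.0007,0.02],[0,0,0.017],[0,0,0.006],[0,0,0.002],[0,0,0],[0,0,0]],"rotation":[[0,0,0],[0,0,0],[0,0,0],[0,0,0],[0,0,0],[0,0,0],[0,0,0]]}'
python3 - <<'E'
from h import *
a=get_image("wrist")[...,::-1].copy(); cv2.imwrite("pics/w5.png",a); b=cv2.imread("pics/w3.png")
for n,i in(("ref",b),("now",a)):
    t=b[85:140,225:340]
    r=cv2.matchTemplate(i[40:200,180:380],t,cv2.TM_CCOEFF_NORMED); print(n,cv2.minMaxLoc(r)[1::2])
    h=b[285:330,245:312]; r=cv2.matchTemplate(i[260:360,200:360],h,cv2.TM_CCOEFF_NORMED); print(cv2.minMaxLoc(r)[1::2])
E
```

```text
time: 12.65
tcp_pos: [0.4809, -0.4237, 0.0912]
eef_rot: [3.137, 0.147, 0.002]
contact_force: [-0.4, -0.5, -3.6]
gripper_width: 0.0272
grip_force: 36.9
ref (1.0, (45, 45))
(0.9999999403953552, (45, 25))
now (0.8310643434524536, (44, 41))
(0.9207659363746643, (45, 17))
```

```bash
python3 -m pendant '{"linear":[[0,0,0.004],[0,0,0.003],[0,0,0.001],[0,0,0],[0,0,0]],"rotation":[[0,0,0],[0,0,0],[0,0,0],[0,0,0],[0,0,0]]}'
python3 -m pendant '{"linear":[[0,0,0.001],[0,0,0.001],[0,0,0],[0,0,0]],"rotation":[[0,0,0],[0,0,0],[0,0,0],[0,0,0]]}'
```

```text
time: 13.12
tcp_pos: [0.4798, -0.4239, 0.0821]
eef_rot: [-3.138, -0.145, 0.0]
contact_force: [-0.4, -0.6, -3.7]
gripper_width: 0.0272
grip_force: 36.9
time: 13.45
tcp_pos: [0.48, -0.4241, 0.0805]
eef_rot: [3.138, 0.146, 0.001]
contact_force: [-1.6, 0.7, -0.3]
gripper_width: 0.0277
grip_force: 37.3
```

```bash
python3 -m pendant '{"linear":[[0,0,0.0006],[0,0,0],[0,0,0]],"rotation":[[0,0,0],[0,0,0],[0,0,0]]}'
python3 -m pendant '{"linear":[[0,0,0],[0,0,0],[0,0,0],[0,0,0]],"rotation":[[0,0,0],[0,0,0],[0,0,0],[0,0,0]]}' -0.2
python3 -m pendant '{"linear":[[0,0,-0.015],[0,0,-0.025],[0,0,-0.03],[0,0,-0.03],[0,0,-0.03],[0,0,-0.025],[0,0,-0.01],[0,0,0],[0,0,0]],"rotation":[[0,0,0],[0,0,0],[0,0,0],[0,0,0],[0,0,0],[0,0,0],[0,0,0],[0,0,0],[0,0,0]]}' -1
python3 - <<'E'
from h import *
s=get_state();a=get_image("wrist")[...,::-1].copy(); cv2.imwrite("pics/w6.png",a)
hs=cv2.cvtColor(a,cv2.COLOR_BGR2HSV); w=((hs[...,1]<60)&(hs[...,2]>150)).astype(np.uint8); w[330:]=0
n,l,st,ce=cv2.connectedComponentsWithStats(w)
for k in range(1,n):
    if st[k,4]>60: print(st[k],ce[k].round(1))
# expected if standing level in the tray
Y=R.from_euler("z",5.3,degrees=True)
print(proj("wrist",np.array([.480,-.424,.005])+Y.apply([[0,0,.098],[.0795,0,.074],[-.0795,0,.074]]),s).round(1))
print(rel([.511,.178,.30],np.radians(-93.4)),s["qpos"])
E
```

```text
time: 13.7
tcp_pos: [0.4801, -0.4241, 0.0804]
eef_rot: [3.138, 0.145, 0.001]
contact_force: [-3.1, 1.4, 4.8]
gripper_width: 0.0276
grip_force: 38.0
time: 14.03
tcp_pos: [0.4801, -0.4239, 0.0795]
eef_rot: [3.138, 0.146, 0.0]
contact_force: [-0.0, -0.2, -0.1]
gripper_width: 0.0512
grip_force: 0.0
time: 14.78
tcp_pos: [0.4797, -0.4237, 0.2439]
eef_rot: [-3.138, -0.146, 0.0]
contact_force: [0.8, 0.1, -0.6]
gripper_width: 0.0856
grip_force: 0.0
[281  91  20  16  85] [290.5  96.9]
[272 109  15  70 900] [278.6 145.9]
[ 264  182   30   80 1265] [278.3 215.4]
[551 234   9  23 117] [556.2 248. ]
[540 262  20  24 329] [550.7 275.7]
[135 316  15  10 100] [143.8 319.8]
[[277.8 197.6]
 [277.9 107.4]
 [277.9 262.9]]
(array([ 0.0873, -0.5959, -0.0564]), 'rz(tool) 0.152', 'tilt', array([-0.002,  0.001, -1.   ])) [ 0.67099654  0.41056517 -0.06073773  1.6267364   0.027094    1.10535132
 -0.87475118]
```

The measured hub and bar pixels match the prediction for an arm standing level in the red tray. Off to the left arm.

```bash
python3 -m pendant '{"linear":[[0.003,-0.02,-0.004],[0.005,-0.035,-0.004],[0.006,-0.039,-0.004],[0.006,-0.039,-0.004],[0.006,-0.039,-0.004],[0.006,-0.039,-0.004],[0.006,-0.039,-0.004],[0.006,-0.039,-0.004],[0.006,-0.039,-0.004],[0.006,-0.039,-0.004],[0.006,-0.039,-0.004],[0.006,-0.039,-0.004]],"rotation":[[0,0,0],[0,0,0],[0,0,0],[0,0,0],[0,0,0],[0,0,0],[0,0,0],[0,0,0],[0,0,0],[0,0,0],[0,0,0],[0,0,0]]}' -1
python3 -m pendant '{"linear":[[0.006,-0.039,-0.004],[0.006,-0.039,-0.004],[0.005,-0.037,0],[0.003,-0.023,0],[0,-0.01,0],[0,0,0],[0,0,0],[0,0,0]],"rotation":[[0,0,0.04],[0,0,0.04],[0,0,0.04],[0,0,0.032],[0,0,0],[0,0,0],[0,0,0],[0,0,0]]}'
python3 - <<'E'
from h import *
import pickle
s=get_state(); im=get_image("wrist")[...,::-1].copy(); pickle.dump(s,open("s7.pkl","wb")); cv2.imwrite("pics/w7.png",im); print(s["tcp_pos"])
hs=cv2.cvtColor(im,cv2.COLOR_BGR2HSV); w=((hs[...,1]<60)&(hs[...,2]>150)).astype(np.uint8); w[290:]=0
n,l,st,ce=cv2.connectedComponentsWithStats(w)
for k in range(1,n):
    if st[k,4]>40: print(st[k],ce[k].round(1))
d=((hs[...,2]<60)).astype(np.uint8); d[270:]=0
n,l,st,ce=cv2.connectedComponentsWithStats(d)
for k in range(1,n):
    if st[k,4]>20: print("dark",st[k],ce[k].round(1),ray("wrist",ce[k],.098,s).round(4))
print(proj("wrist",[[.511,.178,.098]],s))
E
```

```text
time: 15.83
tcp_pos: [0.5051, 0.0272, 0.2907]
eef_rot: [3.138, 0.146, -0.005]
contact_force: [1.1, -0.1, -0.1]
gripper_width: 0.0854
grip_force: 0.0
time: 16.5
tcp_pos: [0.5214, 0.1716, 0.2996]
eef_rot: [3.138, -0.096, -0.002]
contact_force: [0.0, -1.0, -0.7]
gripper_width: 0.0853
grip_force: 0.0
[0.52137137 0.1716481  0.29959214]
[179   0  77  16 857] [217.4   6. ]
[272 104  17  12  61] [280.1 108.6]
[265 119  12  58 630] [270.7 149.5]
[439 142   8   9  62] [442.5 146. ]
[387 147   9   9  63] [391.2 151.3]
[258 180  25  67 839] [270.7 207.4]
[427 186  41   6  89] [449.2 189.2]
[436 194   8   7  51] [439.5 196.8]
[276 251  12   7  41] [281.5 254. ]
dark [381 103   1 138 138] [381.  171.5] [0.5272 0.0574 0.098 ]
dark [403 167  22  27 356] [411.9 180.2] [0.5152 0.0228 0.098 ]
dark [429 177  17   5  48] [437.  178.8] [ 0.5152 -0.0047  0.098 ]
dark [264 187  13  12 124] [270.3 192.5] [0.511  0.1802 0.098 ]
[[272.24741148 192.38235167]]
```

```bash
python3 - <<'E'
from h import *
import pickle
s=pickle.load(open("s7.pkl","rb")); im=cv2.imread("pics/w7.png"); hs=cv2.cvtColor(im,cv2.COLOR_BGR2HSV); w=(hs[...,1]<60)&(hs[...,2]>130)
c=[]
for v in list(range(124,172,4))+list(range(214,240,4)):
    u=np.where(w[v,255:290])[0]+255; c.append((u.mean(),v)); 
P=np.array([ray("wrist",p,.073,s)[:2] for p in c]); f=np.polyfit(P[:,0],P[:,1],1); print("yaw",np.degrees(np.arctan(f[0])),"resid",np.abs(np.polyval(f,P[:,0])-P[:,1]).max(), "y at .511",np.polyval(f,.511))
yaw=np.degrees(np.arctan(f[0]))
print(rel([.5115,.1795,.0725],np.radians(yaw-90)))
E
```

```text
yaw -3.4780199684511763 resid 0.0059754063544665 y at .511 0.18008187465418005
(array([-0.0103, -0.0076,  0.2274]), 'rz(tool) -0.001', 'tilt', array([-0.001, -0.001, -1.   ]))
```

```bash
python3 -m pendant '{"linear":[[-0.002,-0.0016,0.03],[-0.002,-0.0016,0.035],[-0.002,-0.0016,0.035],[-0.002,-0.0016,0.035],[-0.002,-0.0016,0.025],[0,0,0.01],[0,0,0],[0,0,0],[0,0,0]],"rotation":[[0,0,0],[0,0,0],[0,0,0],[0,0,0],[0,0,0],[0,0,0],[0,0,0],[0,0,0],[0,0,0]]}' -1
python3 - <<'E'
from h import *
import pickle
s=get_state(); im=get_image("wrist")[...,::-1].copy(); pickle.dump(s,open("s8.pkl","wb")); cv2.imwrite("pics/w8.png",im)
hs=cv2.cvtColor(im,cv2.COLOR_BGR2HSV)
d=((hs[...,2]<60)).astype(np.uint8); d[275:]=0; d[:180]=0; d[:,:220]=0; d[:,340:]=0
n,l,st,ce=cv2.connectedComponentsWithStats(d)
for k in range(1,n):
    if st[k,4]>50: print("dark",st[k],ce[k].round(1),ray("wrist",ce[k],.098,s).round(4))
w=((hs[...,1]<60)&(hs[...,2]>150)).astype(np.uint8); c=[]
for v in (120,140,160,180,200): u=np.where(w[v,240:320])[0]+240; print(v,u.min(),u.max())
print(rel([.5115,.180,.0725],np.radians(-93.5),s))
E
```

```text
time: 17.3
tcp_pos: [0.5135, 0.1826, 0.1325]
eef_rot: [-3.139, 0.095, -0.005]
contact_force: [-0.0, -0.4, -0.6]
gripper_width: 0.0852
grip_force: 0.0
dark [269 238  26  23 466] [281.6 248.9] [0.511  0.1802 0.098 ]
120 249 292
140 272 292
160 272 292
180 272 292
200 272 291
(array([-0.002 ,  0.0028,  0.0599]), 'rz(tool) 0.001', 'tilt', array([ 0.003,  0.001, -1.   ]))
```

```bash
python3 -m pendant '{"linear":[[-0.001,0.0014,0.02],[-0.001,0.0014,0.02],[0,0,0.013],[0,0,0.006],[0,0,0],[0,0,0]],"rotation":[[0,0,0],[0,0,0],[0,0,0],[0,0,0],[0,0,0],[0,0,0]]}' -1
python3 -m pendant '{"linear":[[0,0,0],[0,0,0],[0,0,0],[0,0,0],[0,0,0],[0,0,0],[0,0,0],[0,0,0]],"rotation":[[0,0,0],[0,0,0],[0,0,0],[0,0,0],[0,0,0],[0,0,0],[0,0,0],[0,0,0]]}' 0.9 35
python3 -m pendant '{"linear":[[0,0,-0.008],[0,0,-0.02],[0,0,-0.025],[0,0,-0.025],[0,0,-0.022],[0,0,0],[0,0,0],[0,0,0]],"rotation":[[0,0,0],[0,0,0],[0,0,0],[0,0,0],[0,0,0],[0,0,0],[0,0,0],[0,0,0]]}'
python3 - <<'E'
from h import *
import pickle
s=get_state(); a=get_image("wrist")[...,::-1].copy(); cv2.imwrite("pics/w9.png",a); pickle.dump(s,open("s9.pkl","wb"))
hs=cv2.cvtColor(a,cv2.COLOR_BGR2HSV)
d=((hs[...,2]<45)).astype(np.uint8)[285:330,250:308]; n,l,st,ce=cv2.connectedComponentsWithStats(d)
for k in range(1,n):
    if st[k,4]>100: print(st[k],ce[k]+[250,285])
print(rel([.5046,-.0185,.150],np.radians(2.5-90),s))
E
```

```text
time: 17.85
tcp_pos: [0.5106, 0.1803, 0.0726]
eef_rot: [-3.14, 0.093, -0.003]
contact_force: [0.7, -0.1, 0.2]
gripper_width: 0.0851
grip_force: 0.0
time: 18.52
tcp_pos: [0.51, 0.18, 0.0719]
eef_rot: [3.14, -0.093, 0.001]
contact_force: [-0.7, 0.3, 4.6]
gripper_width: 0.0274
grip_force: 38.8
time: 19.18
tcp_pos: [0.5087, 0.1794, 0.1702]
eef_rot: [3.139, -0.093, -0.003]
contact_force: [-0.1, 0.3, -4.4]
gripper_width: 0.0277
grip_force: 37.6
[ 10   1  38  32 958] [278.58977035 301.60647182]
(array([0.0077, 0.1977, 0.0204]), 'rz(tool) -0.103', 'tilt', array([-0.002, -0.001, -1.   ]))
```

```bash
python3 -m pendant '{"linear":[[0,0.012,0],[0.0005,0.023,0.002],[0.0005,0.025,0.003],[0.0005,0.025,0.003],[0.0005,0.025,0.003],[0.0005,0.025,0.003],[0.0005,0.025,0.003],[0.001,0.025,0.003],[0.001,0.013,0],[0,0,0],[0,0,0],[0,0,0]],"rotation":[[0,0,0],[0,0,0],[0,0,0],[0,0,0],[0,0,0],[0,0,0],[0,0,-0.02],[0,0,-0.03],[0,0,-0.03],[0,0,-0.023],[0,0,0],[0,0,0]]}'
python3 - <<'E'
from h import *
s=get_state();print(rel([.502,-.0185,.1067],np.radians(2.5-90),s))
E
```

```text
time: 20.23
tcp_pos: [0.5036, -0.0175, 0.151]
eef_rot: [-3.14, -0.068, 0.002]
contact_force: [1.0, 0.5, -5.3]
gripper_width: 0.0271
grip_force: 37.6
(array([-0.0016,  0.0009,  0.0443]), 'rz(tool) -0.000', 'tilt', array([-0.001,  0.001, -1.   ]))
```

```bash
python3 -m pendant '{"linear":[[-0.0008,0.0005,0.012],[-0.0008,0.0004,0.012],[0,0,0.009],[0,0,0.005],[0,0,0.003],[0,0,0],[0,0,0]],"rotation":[[0,0,0],[0,0,0],[0,0,0],[0,0,0],[0,0,0],[0,0,0],[0,0,0]]}'
python3 -m pendant '{"linear":[[0,0,0.001],[0,0,0.001],[0,0,0],[0,0,0]],"rotation":[[0,0,0],[0,0,0],[0,0,0],[0,0,0]]}'
python3 -c "
from h import *
print(rel([.502,-.0185,.1067],np.radians(2.5-90)))"
```

```text
time: 20.82
tcp_pos: [0.5029, -0.0186, 0.1107]
eef_rot: [-3.141, -0.069, -0.001]
contact_force: [-0.8, 0.3, -4.4]
gripper_width: 0.0272
grip_force: 37.5
time: 21.15
tcp_pos: [0.5027, -0.0189, 0.1087]
eef_rot: [3.141, 0.069, 0.0]
contact_force: [-0.1, 0.3, -4.6]
gripper_width: 0.0271
grip_force: 37.5
(array([-0.0007, -0.0005,  0.002 ]), 'rz(tool) 0.000', 'tilt', array([ 0., -0., -1.]))
```

```bash
python3 -m pendant '{"linear":[[-0.0006,0,0.001],[0,0,0.0006],[0,0,0],[0,0,0]],"rotation":[[0,0,0],[0,0,0],[0,0,0],[0,0,0]]}'
python3 -m pendant '{"linear":[[0,0,0.0006],[0,0,0],[0,0,0]],"rotation":[[0,0,0],[0,0,0],[0,0,0]]}'
```

```text
time: 21.48
tcp_pos: [0.5019, -0.019, 0.1069]
eef_rot: [3.141, 0.069, -0.0]
contact_force: [-0.1, -0.8, -4.1]
gripper_width: 0.0277
grip_force: 37.6
time: 21.73
tcp_pos: [0.5019, -0.0189, 0.1066]
eef_rot: [3.141, 0.069, -0.0]
contact_force: [-2.1, 0.2, 2.3]
gripper_width: 0.0276
grip_force: 38.4
```

```bash
python3 -m pendant '{"linear":[[-0.0005,0,0],[0,0,0],[0,0,0]],"rotation":[[0,0,0],[0,0,0],[0,0,0]]}'
python3 -m pendant '{"linear":[[0,0,0],[0,0,0],[0,0,0],[0,0,0]],"rotation":[[0,0,0],[0,0,0],[0,0,0],[0,0,0]]}' -0.2
python3 -m pendant '{"linear":[[0,0,-0.015],[0,0,-0.02],[0,0,-0.025],[0,0,-0.025],[0,0,-0.015],[0,0,0],[0,0,0],[0,0,0],[0,0,0],[0,0,0],[0,0,0],[0,0,0]],"rotation":[[0,0,0],[0,0,0],[0,0,0],[0,0,0],[0,0,0],[0,0,0],[0,0,0],[0,0,0],[0,0,0],[0,0,0],[0,0,0],[0,0,0]]}' -1
python3 -m pendant '{"linear":[[0,0,0],[0,0,0],[0,0,0],[0,0,0]],"rotation":[[0,0,0],[0,0,0],[0,0,0],[0,0,0]]}'
python3 - <<'E'
from h import *
import pickle
s=get_state(); a=get_image("wrist")[...,::-1].copy(); pickle.dump(s,open("s10.pkl","wb")); cv2.imwrite("pics/w10.png",a)
im=get_image("scene")[...,::-1]; u,v=279,216
c=cv2.resize(im[v-40:v+50,u-45:u+45],(380,420),interpolation=cv2.INTER_CUBIC)
cv2.imwrite("pics/c10.png",np.hstack([c,a[:,70:490]])); print(s["tcp_pos"])
hs=cv2.cvtColor(a,cv2.COLOR_BGR2HSV); d=((hs[...,2]<45)).astype(np.uint8); d[265:]=0;d[:190]=0
n,l,st,ce=cv2.connectedComponentsWithStats(d)
for k in range(1,n):
    if st[k,4]>50: print(st[k],ce[k].round(1))
k=np.array([.5026,-.0185,.1]); Y=R.from_euler("z",2.5,degrees=True)
for t in(-15,-5,0,5,15):
    L=np.array([[.0795,0,.008],[-.0795,0,.008],[0,0,.032]]); print(t,proj("wrist",k+Y.apply(R.from_euler("y",t,degrees=True).apply(L)),s).round(0)[:,1])
E
```

```text
time: 21.98
tcp_pos: [0.5016, -0.0189, 0.1065]
eef_rot: [3.141, 0.069, 0.001]
contact_force: [-1.6, -0.3, 1.0]
gripper_width: 0.0274
grip_force: 38.1
time: 22.32
tcp_pos: [0.5019, -0.0189, 0.1065]
eef_rot: [-3.141, -0.069, -0.001]
contact_force: [0.5, -0.1, -0.1]
gripper_width: 0.0514
grip_force: 0.0
time: 23.32
tcp_pos: [0.5012, -0.0189, 0.2058]
eef_rot: [-3.141, -0.069, 0.002]
contact_force: [0.1, -0.8, -0.4]
gripper_width: 0.0853
grip_force: 0.0
time: 23.65
tcp_pos: [0.5015, -0.0189, 0.2063]
eef_rot: [3.141, 0.069, 0.0]
contact_force: [0.1, 0.2, -0.4]
gripper_width: 0.0856
grip_force: 0.0
[ 0.50153018 -0.01893778  0.20634483]
[268 212  21  20 309] [278.3 221.7]
-15 [113. 284. 231.]
-5 [107. 293. 225.]
0 [106. 297. 221.]
5 [105. 301. 217.]
15 [107. 307. 210.]
```

View pics/c10.png

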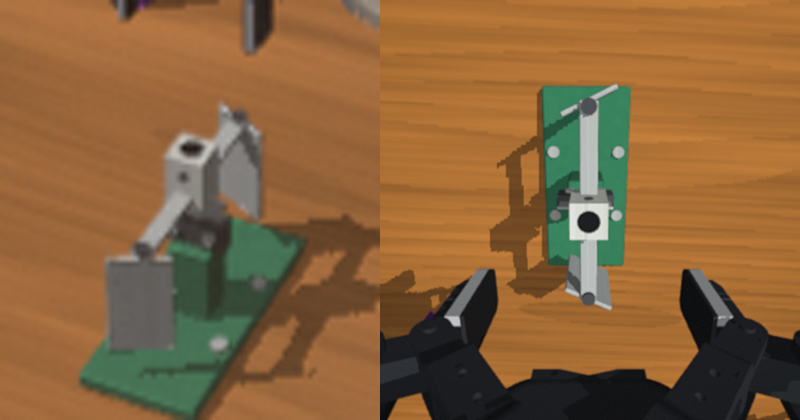

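It stays level after 1.5 s: the hub is at v=221.7, where 0° predicts 221, and the pivots at v 105/298 match too. This is the true arm, so it goes in the wooden tray.

```bash
python3 -m pendant '{"linear":[[0,0,0.025],[0,0,0.028],[0,0,0.025],[0,0,0.014],[0,0,0.005],[0,0,0],[0,0,0]],"rotation":[[0,0,0],[0,0,0],[0,0,0],[0,0,0],[0,0,0],[0,0,0],[0,0,0]]}' -1
python3 -m pendant '{"linear":[[0,0,0],[0,0,0],[0,0,0],[0,0,0],[0,0,0],[0,0,0],[0,0,0],[0,0,0]],"rotation":[[0,0,0],[0,0,0],[0,0,0],[0,0,0],[0,0,0],[0,0,0],[0,0,0],[0,0,0]]}' 0.9 35
python3 -m pendant '{"linear":[[0,0,-0.008],[0,0,-0.02],[0,0,-0.025],[0,0,-0.025],[0,0,-0.015],[0,0,0],[0,0,0]],"rotation":[[0,0,0],[0,0,0],[0,0,0],[0,0,0],[0,0,0],[0,0,0],[0,0,0]]}'
python3 -c "
from h import *
print(rel([.494,.409,.165],np.radians(-7.6-90)))"
```

```text
time: 24.33
tcp_pos: [0.502, -0.0188, 0.1099]
eef_rot: [-3.141, -0.069, -0.001]
contact_force: [0.2, 0.5, 0.6]
gripper_width: 0.0854
grip_force: 0.0
time: 25.0
tcp_pos: [0.5018, -0.019, 0.1098]
eef_rot: [3.141, 0.069, 0.001]
contact_force: [-0.5, -1.1, 5.7]
gripper_width: 0.0272
grip_force: 38.0
time: 25.58
tcp_pos: [0.5013, -0.019, 0.2023]
eef_rot: [3.141, 0.069, 0.001]
contact_force: [0.5, 0.2, -3.8]
gripper_width: 0.0273
grip_force: 36.9
(array([ 0.0114, -0.4279,  0.0373]), 'rz(tool) 0.176', 'tilt', array([ 0., -0., -1.]))
```

```bash
python3 -m pendant '{"linear":[[0,-0.015,0],[0.001,-0.03,0],[0.001,-0.039,0],[0.001,-0.04,0],[0.001,-0.04,0.002],[0.001,-0.04,0.006],[0.001,-0.04,0.006],[0.001,-0.04,0.006],[0.001,-0.04,0.006],[0.001,-0.04,0.006],[0.001,-0.037,0.005],[0.001,-0.027,0]],"rotation":[[0,0,0],[0,0,0],[0,0,0],[0,0,0],[0,0,0],[0,0,0],[0,0,0],[0,0,0],[0,0,0],[0,0,0],[0,0,0.04],[0,0,0.05]]}'
python3 -m pendant '{"linear":[[0,0,0],[0,0,0],[0,0,0],[0,0,0]],"rotation":[[0,0,0.05],[0,0,0.036],[0,0,0],[0,0,0]]}'
python3 - <<'E'
from h import *
s=get_state(); im=get_image("wrist")[...,::-1].copy(); cv2.imwrite("pics/w11.png",im)
print(rel([.494,.409,.083],np.radians(-7.6-90),s))
# check tray: edge strength of predicted rim outline vs shifted ones, top camera
t=cv2.cvtColor(cv2.imread("pics/top0.png"),cv2.COLOR_BGR2GRAY); g=cv2.magnitude(cv2.Sobel(t,5,1,0),cv2.Sobel(t,5,0,1)); g=cv2.GaussianBlur(g,(0,0),1)
u=np.linspace(-.5,.5,60); E=np.concatenate([np.c_[u*.27,0*u+q*.07] for q in(-1,1)]+[np.c_[0*u+q*.135,u*.14] for q in(-1,1)])
best=max(((g[tuple(np.round(proj("top",np.c_[np.array([x,y])+E@R.from_euler("z",a,degrees=True).as_matrix()[:2,:2].T,0*E[:,0]+.036])).astype(int)[:,::-1].T)].mean(),x,y,a) for x in np.arange(.482,.508,.002) for y in np.arange(.397,.423,.002) for a in(-9,-8,-7.5,-7,-6)))
print(best)
E
```

```text
time: 26.58
tcp_pos: [0.4916, 0.4118, 0.1614]
eef_rot: [3.139, -0.07, -0.008]
contact_force: [-0.2, -0.3, -3.3]
gripper_width: 0.0273
grip_force: 36.8
time: 26.92
tcp_pos: [0.494, 0.408, 0.1631]
eef_rot: [3.132, -0.205, -0.004]
contact_force: [0.2, -0.1, -4.5]
gripper_width: 0.0272
grip_force: 37.0
(array([ 0.0001, -0.0012,  0.0801]), 'rz(tool) 0.002', 'tilt', array([-0.003, -0.003, -1.   ]))
(np.float32(221.21129), np.float64(0.502), np.float64(0.40900000000000003), -7)
```

Tray estimates differ by 8 mm, well within the 30 mm margin; shifting 3 mm and lowering.

```bash
python3 -m pendant '{"linear":[[0.0015,0,0.015],[0.0015,0,0.02],[0,0,0.02],[0,0,0.01],[0,0,0.004],[0,0,0.002],[0,0,0],[0,0,0]],"rotation":[[0,0,0],[0,0,0],[0,0,0],[0,0,0],[0,0,0],[0,0,0],[0,0,0],[0,0,0]]}'
python3 -m pendant '{"linear":[[0,0,0.002],[0,0,0.002],[0,0,0.001],[0,0,0],[0,0,0]],"rotation":[[0,0,0],[0,0,0],[0,0,0],[0,0,0],[0,0,0]]}'
```

```text
time: 27.63
tcp_pos: [0.4983, 0.4093, 0.0954]
eef_rot: [-3.133, 0.207, -0.002]
contact_force: [0.2, -0.7, -3.8]
gripper_width: 0.0275
grip_force: 36.9
time: 28.05
tcp_pos: [0.4978, 0.4087, 0.0894]
eef_rot: [-3.135, 0.207, -0.0]
contact_force: [0.3, -0.7, -4.0]
gripper_width: 0.0273
grip_force: 37.0
```

```bash
python3 -m pendant '{"linear":[[0,0,0.002],[0,0,0.0015],[0,0,0.001],[0,0,0],[0,0,0]],"rotation":[[0,0,0],[0,0,0],[0,0,0],[0,0,0],[0,0,0]]}'
python3 -m pendant '{"linear":[[0,0,0.0007],[0,0,0],[0,0,0]],"rotation":[[0,0,0],[0,0,0],[0,0,0]]}'
```

```text
time: 28.47
tcp_pos: [0.4978, 0.4087, 0.0847]
eef_rot: [3.135, -0.208, -0.0]
contact_force: [-0.4, -0.4, -3.8]
gripper_width: 0.0272
grip_force: 37.0
time: 28.72
tcp_pos: [0.4978, 0.4088, 0.0842]
eef_rot: [3.135, -0.207, 0.0]
contact_force: [0.7, 1.0, -4.4]
gripper_width: 0.0268
grip_force: 37.0
```

```bash
python3 -m pendant '{"linear":[[0,0,0.0008],[0,0,0],[0,0,0]],"rotation":[[0,0,0],[0,0,0],[0,0,0]]}'
python3 -m pendant '{"linear":[[0,0,0.0006],[0,0,0],[0,0,0]],"rotation":[[0,0,0],[0,0,0],[0,0,0]]}'
```

```text
time: 28.97
tcp_pos: [0.498, 0.4089, 0.0836]
eef_rot: [-3.134, 0.208, -0.001]
contact_force: [0.1, 0.2, -2.2]
gripper_width: 0.0271
grip_force: 37.1
time: 29.22
tcp_pos: [0.498, 0.409, 0.0835]
eef_rot: [-3.134, 0.207, -0.001]
contact_force: [-1.8, -2.3, 5.6]
gripper_width: 0.0271
grip_force: 38.2
```

```bash
python3 -m pendant '{"linear":[[0,0,0],[0,0,0],[0,0,0],[0,0,0]],"rotation":[[0,0,0],[0,0,0],[0,0,0],[0,0,0]]}' -0.2
python3 -m pendant '{"linear":[[0,0,-0.015],[0,0,-0.025],[0,0,-0.03],[0,0,-0.03],[0,0,-0.03],[0,0,-0.025],[0,0,-0.01],[0,0,0],[0,0,0],[0,0,0]],"rotation":[[0,0,0],[0,0,0],[0,0,0],[0,0,0],[0,0,0],[0,0,0],[0,0,0],[0,0,0],[0,0,0],[0,0,0]]}' -1
python3 - <<'E'
from h import *
s=get_state();a=get_image("wrist")[...,::-1].copy(); cv2.imwrite("pics/w12.png",a)
hs=cv2.cvtColor(a,cv2.COLOR_BGR2HSV); w=((hs[...,1]<60)&(hs[...,2]>150)).astype(np.uint8); w[300:]=0
n,l,st,ce=cv2.connectedComponentsWithStats(w)
for k in range(1,n):
    if st[k,4]>60: print(st[k],ce[k].round(1))
d=((hs[...,2]<50)).astype(np.uint8)[185:220,255:305]; m=cv2.moments(d); print("hole",m["m10"]/m["m00"]+255,m["m01"]/m["m00"]+185)
Y=R.from_euler("z",-7.5,degrees=True)
print(proj("wrist",np.array([.498,.409,.008])+Y.apply([[0,0,.098],[.0795,0,.074],[-.0795,0,.074]]),s).round(1))
# tray interior floor in wrist: wood rim rows/cols along image axes through hub
b=cv2.imread("pics/top0.png"); t=get_image("top")[...,::-1]; cv2.imwrite("pics/top12.png",t)
for nme,(x,y,r) in dict(pail=(220,129,20),trier=(293,127,20),bowl=(364,121,18),red=(421,213,35),p1=(213,280,25)).items():
    print(nme,np.abs(b[y-r:y+r,x-r:x+r].astype(int)-t[y-r:y+r,x-r:x+r]).mean().round(2))
# steel arm in the red tray: pixels
q=t[170:258,390:452]; h=cv2.cvtColor(q,cv2.COLOR_BGR2HSV); ys,xs=np.where((h[...,1]<70)&(h[...,2]>140)); print(xs.min()+390,xs.max()+390,ys.min()+170,ys.max()+170)
print(proj("top",np.array([.48,-.424,.005])+R.from_euler("z",5.3,degrees=True).apply([[.084,0,.07],[-.084,0,.07],[0,0,.098]])).round(0).tolist())
E
```

```text
time: 29.55
tcp_pos: [0.4979, 0.4088, 0.0826]
eef_rot: [-3.135, 0.208, -0.0]
contact_force: [-0.2, -0.1, 1.1]
gripper_width: 0.0513
grip_force: 0.0
time: 30.38
tcp_pos: [0.4972, 0.4079, 0.2456]
eef_rot: [3.132, -0.207, -0.003]
contact_force: [-0.9, -0.0, -0.7]
gripper_width: 0.0853
grip_force: 0.0
[278  88  22  12  79] [289.3  94.1]
[270 108  14  69 886] [276.6 144.5]
[ 262  179   30   82 1203] [276.8 214. ]
hole 276.3529411764706 196.59358288770053
[[275.9 197.4]
 [275.7 106.7]
 [276.3 262.9]]
pail 0.96
trier 0.97
bowl 0.9
red 13.47
p1 34.8
416 435 181 240
[[421.0, 184.0], [429.0, 238.0], [428.0, 209.0]]
```

```bash
python3 -c "
from station import *
print(close_job())"
```

```text
the job is handed in; nothing more can be done
None
```

The job is handed in after 30 s of robot time: the right-hand arm dipped about 15° and now stands in the red tray, the left-hand arm stayed level and stands in the wooden tray, and camera checks show the pail, sampler and bowl unmoved.

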